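# Nip up a loose lens retaining ring

## Task

The front lens of the stereo microscope's objective has worked loose. Take the two-pin spanner from its wooden rest, feel its pins into the two holes of the retaining ring in the objective held in the vise, and turn the ring clockwise (seen from above) until it is fully home, working gently and never touching the glass. Then stand the spanner back in its rest as it was, let go, and leave everything else on the desk where it is.

Things in the scene. Friction and masses are not known exactly. Their poses are not given: they have to be found in the camera images.
- spanner: Two-pin spanner, 68 mm tall, 140 g, upright in its rest at the start. Two steel pins, 5 mm diameter, 12 mm long, point down, 48 mm apart (x = +24, -24 mm); above them a steel cross bar 60 (x) x 16 (y) x 10 mm, z 12 to 22 mm; then the handle. Origin midway between the pin tips, z up, x from pin to pin; a half turn about z changes nothing.
- spanner_grip (a point): Middle of the spanner's flat-sided black handle, 45 mm above the pin tips. The handle is 30 (x) x 18 (y) x 46 mm, z 22 to 68 mm above the pin tips; pinch it across its 18 mm (along the spanner's y) from above, firmly (60 N or more), as the ring is turned with it.
- rest: Fixed wooden block 100 (x) x 50 (y) x 26 mm, origin at the centre of its underside, with a slot 57 (x) x 9 (y) mm, 14 mm deep, in the middle of its top. The spanner's pins hang in the slot and its cross bar lies on the block's top, spanner x along the block's x.
- rest_slot (a point): Centre of the slot's mouth, at the top of the rest, 26 mm above the desk. With the spanner standing in the rest its origin is 12 mm below this point.
- vise: Small fixed lens vise (base 150 x 78 mm, V jaws, black knob at its +x end, reaching 102 mm out) holding the white objective barrel upright, mouth up. Origin under the barrel's axis at desk height, z up. Barrel 72 mm outside, mouth 62 mm inside, rim 70 mm above the desk. The line through the ring's holes starts within 0.75 rad either side of the vise's x axis: to be seen or felt.
- ring_face (a point): Centre of the retaining ring's upper face, on the barrel's axis, 66 mm above the desk, 4 mm below the barrel's rim. Axes as the vise's; they do not turn with the ring. With the pins at the bottom of the holes the spanner's origin is 5 mm below this point and its cross bar 3 mm above the rim.
- ring (a joint): Retaining ring, 60 mm outer, 34 mm inner diameter, two blind holes 7.5 mm wide, 5 mm deep, 48 mm apart. Value: 0 = home at its hard stop, negative = rad to go (starts -0.8 to -0.5), growing clockwise from above; it does not tell where the holes are. Turns at about 0.2 N m, stays put; stop at 0.4 to 0.8 N m. Under 10 N of push the pins slide on its face without turning it; above 30 N they mar it.
- lens: Front lens, glass disc 33 mm in diameter seen through the ring, its top 5 mm below the ring's upper face; origin as the vise's (at desk height under the barrel's axis). Not to be touched.
- eyepiece: Black eyepiece standing on the desk, 39 mm diameter, 48 mm tall; origin at its underside. To be left alone.
- vial_a: Small specimen vial with white cap, 24 mm diameter, 46 mm tall; origin at its underside. To be left alone.
- vial_b: A second such vial. To be left alone.
- foam: White foam pinning block 65 x 100 x 16 mm; origin at its underside. To be left alone.
- mouse: Black computer mouse 98 x 62 x 33 mm; origin at its underside. To be left alone.
- cap: Round black dust cap, 68 mm diameter, 12 mm tall; origin at its underside. To be left alone.
- forceps: Steel forceps lying flat, 130 mm long (x), 7 mm high; origin at mid-length, underside. To be left alone.
Mind the look-alikes: they are no part of the job. Several things have the shape of the rest; the one meant has the colours described above.

How it is judged (in metres and radians):
On the way, in this order (a step that is already met when the one before it is completed fails the run):
1. both pins of the spanner are in the ring's holes, at least 3 mm deep, before the ring is home (z of spanner in the frame of ring_face below -0.003 m and horizontal distance between spanner and ring_face below 0.004 m and angle between spanner's own z axis and vertical below 0.12 rad and value of joint ring below -0.1 rad), for 0.1 s.
2. with the pins still in the holes, the ring is turned fully home (within 0.03 rad of its stop) (z of spanner in the frame of ring_face below -0.003 m and horizontal distance between spanner and ring_face below 0.004 m and angle between spanner's own z axis and vertical below 0.12 rad and value of joint ring above -0.03 rad), for 0.2 s.
At the end, for the whole second after the job is handed in: The ring is home (within 0.03 rad of its stop) and the spanner stands released and at rest in the slot of its wooden rest: upright within 0.1 rad, centred within 6 mm, its pins at least 9 mm down in the slot (value of joint ring above -0.03 rad and horizontal distance between spanner and rest_slot below 0.006 m and z of spanner in the frame of rest_slot below -0.009 m and angle between spanner's own z axis and vertical below 0.1 rad and linear speed of spanner below 0.02 m/s and angular speed of spanner below 0.2 rad/s); the robot touches nothing.
It fails at once if the spanner is pressed on the ring's face or the barrel with more than 35 N while its pins are not in the holes ((contact force between spanner and ring above 35 N and z of spanner in the frame of ring_face above -0.003 m) or contact force between spanner and vise above 35 N).
It fails at once if the ring is overtightened or forced: the pins bear on it with more than 60 N, both together (about 1.4 N m) (contact force between spanner and ring above 60 N).
It fails at once if the glass is touched (contact force between anything else and lens above 0.5 N).
It fails at once if a bystander is shifted by more than 20 mm (distance of any of eyepiece, vial_a, vial_b, foam, mouse, cap, forceps from where it was at the start of the episode above 0.02 m).
It also fails if it takes over 72 s, if anything falls off the work surface, if the arm or the gripper's body presses on something with over 40 N, if the wrist force passes 120 N, or if a joint passes its speed limit or range.

## Robot

A 7-joint arm with a two-finger parallel gripper is mounted at the origin on the work surface. World frame = base frame: x ahead of the robot, y to its left, z up, the work surface at z = 0. Lengths are in m, angles in degrees, forces in N, time in s.
With the tool pointing down it reaches from about 0.425 to 0.95 m from the base axis. Payload 4.7 kg.
Tool frame: the origin (TCP) lies midway between the tips of the shut fingers; the grasp point (between the pads) lies 19 mm behind it; z points along the fingers, y is the direction in which the jaws open and shut (so a half turn about z gives the same grasp; the last joint's range is limited). The gripper opens to 85 mm and grips with 20 to 120 N. Pads are 22 mm wide; open, the fingers measure 114 mm over their backs; the gripper's body (76 mm by 85 mm) begins 54 mm behind the grasp point. The pads swing forward as they close: fully open they stand 13 mm farther back than shut.
Start: joints at [-65.254, 26.849, -2.785, 87.806, 1.381, 65.374, -4.715], TCP at [0.3, 0.605, 0.231] pointing down, gripper open.
Joint ranges: [-148.3, 148.3], [-19.14, 114.17], [-79.39, 73.82], [5.75, 140.21], [-59.74, 239.74], [12.07, 113.84], [-152.46, 152.46]. Speed limits (degrees/s): [147.25, 147.25, 180, 180, 180, 180, 180].

## Interface

Orientations are given as a 3x3 rotation matrix whose columns are the frame's x, y, z axes.
In Python, from workcell import * gives the robot as it stands. The module is installed in compiled form; this text tells all that it offers.
- The arm moves only by the tool send_rows, never from a script. Its argument "steps" is a list of rows, each a list of 5 numbers: the shift along the tool's x, y, z in cm, then the turn about the tool's z in degrees, then the gripper command: -1 is shut, 1 is fully open, values between are in proportion. In form: [[tx, ty, tz, yaw, gripper], ...]. A call has 1 to 10 rows; each row is the pose to reach, as a shift and turn from the pose measured when the call began, along the tool's axes at that moment; what a row does not reach only later rows make up. A row lasts 1/10 s, in which the tool goes at most 50 mm and 8.59 degrees, less where a joint would pass 70% of its speed; a pose out of reach is approached as far as the arm can. A call with a gripper value outside its range is refused whole. The fingers move at their own pace and stop on an object; "grip_force" is the grip in N (left out, the last holds). Time passes only in rows, so rows that repeat a pose let the fingers close. It gives the time, the measured TCP pose, the force and the opening at its end, in the units of the state.
- get_obs(): the state, without advancing time (a new reading comes with each control period).
- capture(name): name is "scene" or "top" or "wrist"; returns the picture (420x560x3 uint8, blue, green, red); there is no depth.
- calibration(name): a dict with "camera_matrix" (3x3 intrinsics, pixels), "position" and "orientation" of the camera in the world. Camera axes: x right, y up, looking along -z (the intrinsics and any distortion apply to the point x, -y, -z); pixel columns grow to the right and rows downward; lengths in m; the calibration is good to about 2 mm. A picture is of the moment at which its call begins: read the wrist's pose just before it. calibration takes no time and is no camera call; for the wrist camera it gives the pose at the moment of the call.
- hand_in(): hands the job in, once; it reports no verdict.
The state is a dict: "t": time; "q": joint angles; "joint_velocities": joint speeds; "joint_torque": joint torques, N m; "ee_pos": TCP position; "tool_rot": TCP orientation; "contact_force": force on the tool from outside, world axes, zero at the start; "wrist_torque": the same for the moment, N m; "gripper_width": opening from 0.0 (shut) to 1.0 (fully open).
Only numpy, scipy, OpenCV 4.12 (cv2) and the standard library are available. Lean on these libraries where they do the work, as an engineer would, in place of code of your own. Each camera call takes 0.05 s, during which the arm holds its last target.

## Working session

There is one attempt and no reset: what is moved stays moved. The work goes in short steps, Python scripts to look and compute and a tool call to move; the robot and the scene stay as the last step left them, time stands still between calls to the robot, and variables do not carry over. Pictures are saved under pics/ and viewed, and the job is handed in when it is done.

Besides the shell and the picture viewer there is one more tool, called after "Request:" as a command line: name --pt "numbers of a row" for each row, then --argument value for the rest. send_rows: Moves the arm, as the interface text tells. Its arguments: {"type":"object","properties":{"steps":{"type":"array","items":{"type":"array","items":{"type":"number"}}},"grip_force":{"type":"number"}},"required":["steps"]}

```bash
mkdir -p pics; ls; python3 - <<'E'
from workcell import *
import cv2
o=get_obs();print(o)
for n in ("scene","top"):
    c=calibration(n);print(n,c)
    im=capture(n);cv2.imwrite(f"pics/{n}0.png",im)
E
```

```text
pics
{'t': 0.0, 'q': array([-65.25349755,  26.89783066,  -2.78683122,  87.87428372,
         1.38032403,  65.37311791,  -4.71423916]), 'joint_velocities': array([-0.00254772, -0.05025909, -0.06052104, -0.04017994, -0.09059684,
       -0.03605285,  0.01632615]), 'joint_torque': array([-8.83788812e-05, -5.10314941e+01, -4.61815414e-02, -2.37706321e+01,
        1.08560672e-02,  7.67512800e-03, -9.84182975e-06]), 'ee_pos': array([0.29985923, 0.60409113, 0.23025123]), 'tool_rot': array([[-8.95732951e-01,  4.44591716e-01, -8.28342763e-04],
       [ 4.44592486e-01,  8.95731213e-01, -1.76483633e-03],
       [-4.26591458e-05, -1.94909702e-03, -9.99998100e-01]]), 'contact_force': array([ 0.56530401, -0.67087875, -0.56565574]), 'wrist_torque': array([ 0.007093  , -0.0450571 ,  0.02472082]), 'gripper_width': 0.9952064408961508}
scene {'camera_matrix': array([[403.09911494,   0.        , 282.95184916],
       [  0.        , 403.09911494, 207.57364302],
       [  0.        ,   0.        ,   1.        ]]), 'position': array([1.10875448, 0.10561838, 0.81509455]), 'orientation': array([[-0.16068906, -0.78597248,  0.59701447],
       [ 0.98700371, -0.12695314,  0.09852194],
       [-0.00164268,  0.6050869 ,  0.79615774]])}
top {'camera_matrix': array([[532.69345308,   0.        , 273.14126998],
       [  0.        , 532.69345308, 207.35765919],
       [  0.        ,   0.        ,   1.        ]]), 'position': array([ 0.30365626, -0.0132854 ,  1.35832294]), 'orientation': array([[-0.02627383,  0.98192746, -0.18742503],
       [-0.99965182, -0.02626449,  0.00253363],
       [-0.00243478,  0.18742634,  0.98227564]])}
```

View pics/scene0.png

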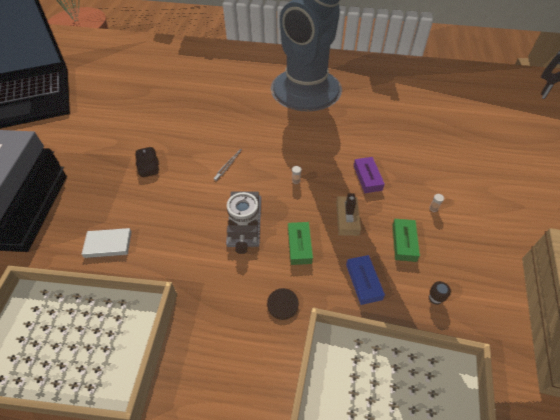

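View pics/top0.png

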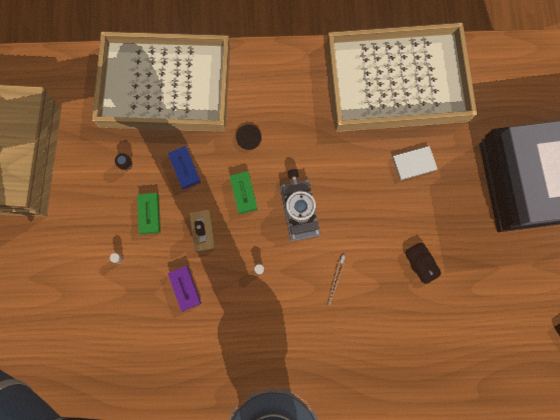

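Candidates for the rest: 
- Wooden block holding the spanner: top (202,230), scene (349,215).
- Green blocks: top (148,213) and (243,192).
- Blue block: top (184,168).
- Purple block: top (184,288).

I choose the wooden one. Next I check it and the vise in crops.

```bash
cat > h.py <<'E'
import numpy as np, cv2
from workcell import *
def ray(c,uv):
    K=c["camera_matrix"];d=np.linalg.inv(K)@np.array([uv[0],uv[1],1.]);d=c["orientation"]@np.array([d[0],-d[1],-d[2]])
    return c["position"],d
def onz(c,uv,z):
    p,d=ray(c,uv);return p+d*(z-p[2])/d[2]
def proj(c,X):
    v=c["orientation"].T@(np.asarray(X)-c["position"]);w=c["camera_matrix"]@np.array([v[0],-v[1],-v[2]]);return w[:2]/w[2]
E
python3 - <<'E'
from h import *
t=cv2.imread("pics/top0.png");s=cv2.imread("pics/scene0.png")
a=cv2.resize(t[195:265,165:235],(400,400),interpolation=cv2.INTER_CUBIC)
b=cv2.resize(t[160:250,255:345],(400,400),interpolation=cv2.INTER_CUBIC)
c=cv2.resize(s[180:250,315:385],(400,300)[:1]+(300,),interpolation=cv2.INTER_CUBIC) if 0 else None
cv2.imwrite("pics/crop1.png",np.hstack([a,b]))
a=cv2.resize(s[180:250,315:385],(400,400),interpolation=cv2.INTER_CUBIC)
b=cv2.resize(s[180:260,205:285],(400,400),interpolation=cv2.INTER_CUBIC)
cv2.imwrite("pics/crop2.png",np.hstack([a,b]))
E
```

```text
(no output)
```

View pics/crop1.png

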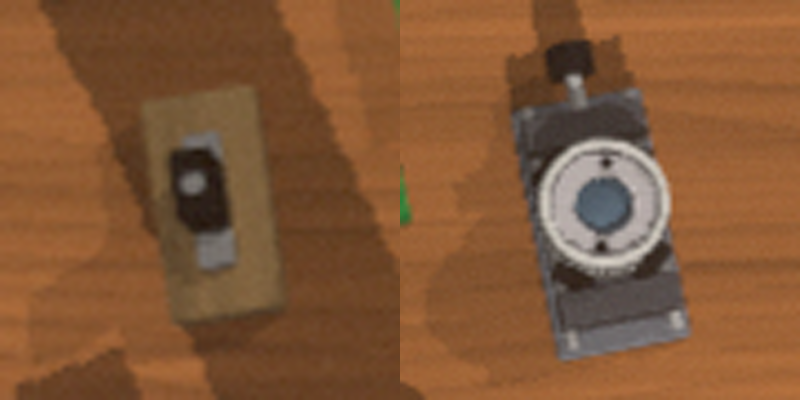

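View pics/crop2.png

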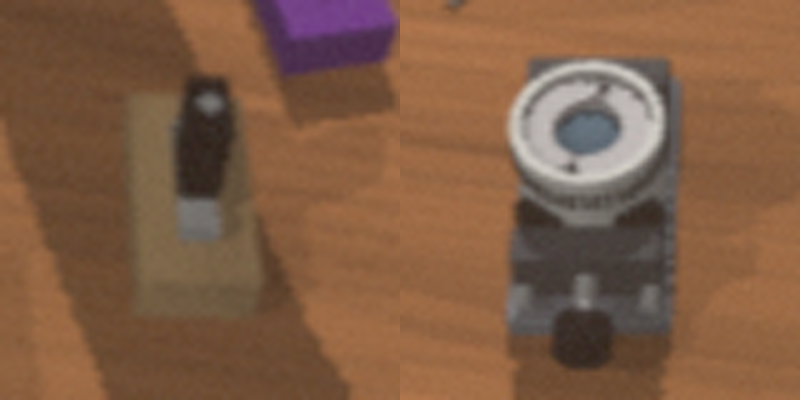

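The crop shows the spanner with its steel bar and black handle in the tan block. The ring's holes are visible at crop (606,162) and (601,246). Next: rough positions.

```bash
python3 - <<'E'
from h import *
c=calibration("top");s=calibration("scene")
P=lambda x,y:(165+x*.175-.4,195+y*.175-.4)
Q=lambda x,y:(255+(x-400)*.225-.4,160+y*.225-.4)
cs=np.array([onz(c,P(*p),.026) for p in [(143,102),(252,86),(283,303),(175,320)]]);print(cs,cs.mean(0))
print("bar ends",onz(c,P(202,135),.034),onz(c,P(217,268),.034))
print("handle top",onz(c,P(197,190),.068))
h=[onz(c,Q(*p),.066) for p in [(606,162),(601,246)]];print("holes",h,np.mean(h,0),np.linalg.norm(h[0]-h[1]), np.degrees(np.arctan2(*(h[0]-h[1])[1::-1])))
print("barrel", onz(c,Q(604,205),.07))
S=lambda x,y:(205+(x-400)*.2-.4,180+y*.2-.4)
h=[onz(s,S(*p),.066) for p in [(604,90),(571,167)]];print("holes s",h,np.mean(h,0),np.linalg.norm(h[0]-h[1]))
k=onz(c,Q(570,60),.045);print("knob",k)
q=[onz(c,Q(*p),.02) for p in [(515,110),(640,90),(690,330),(560,358)]];print(q)
E
```

```text
[[0.55037382 0.19589652 0.026     ]
 [0.55632078 0.14737324 0.026     ]
 [0.45894651 0.13410267 0.026     ]
 [0.45271519 0.18154697 0.026     ]] [0.50458908 0.16472985 0.026     ]
bar ends [0.53338973 0.16855399 0.034     ] [0.47415881 0.1620193  0.034     ]
handle top [0.50363843 0.16604072 0.068     ]
holes [array([ 0.57693028, -0.08629637,  0.066     ]), array([ 0.52945423, -0.08181168,  0.066     ])] [ 0.55319225 -0.08405403  0.066     ] 0.047687394240818394 -5.396271520715173
barrel [ 0.55176812 -0.08408416  0.07      ]
holes s [array([ 0.53185945, -0.08007452,  0.066     ]), array([ 0.57884796, -0.08527872,  0.066     ])] [ 0.5553537  -0.08267662  0.066     ] 0.04727583142566331
knob [ 0.64149252 -0.06906076  0.045     ]
[array([ 0.61889522, -0.03723047,  0.02      ]), array([ 0.62887037, -0.11018539,  0.02      ]), array([ 0.48755867, -0.13321904,  0.02      ]), array([ 0.47347853, -0.05863683,  0.02      ])]
```

Request:
send_rows --pt "-4 -3.2 0.3 -4 1" --pt "-8 -6.4 0.6 -8 1" --pt "-12 -9.6 0.9 -12 1" --pt "-16 -12.8 1.2 -16 1" --pt "-20 -16 1.5 -20 1" --pt "-24 -19.2 1.8 -24 1" --pt "-28 -22.4 2.1 -28 1" --pt "-32 -25.6 2.4 -32 1" --pt "-36 -28.8 2.7 -34 1" --pt "-37.8 -30.2 3 -34.4 1"

```text
t: 1.1
ee_pos: [0.5051, 0.1615, 0.2007]
tool_rot: [[-0.991, -0.136, -0.001], [-0.136, 0.991, -0.003], [0.001, -0.003, -1.0]]
contact_force: [0.5, 0.5, -0.2]
gripper_width: 0.999
```

Request:
send_rows --pt "0 0 0 0 1" --pt "0 0 0 0 1"

```text
t: 1.3
ee_pos: [0.5052, 0.1603, 0.2003]
tool_rot: [[-0.991, -0.133, -0.002], [-0.133, 0.991, -0.003], [0.002, -0.003, -1.0]]
contact_force: [-0.1, 0.1, -0.4]
gripper_width: 0.999
```

```bash
python3 - <<'E'
from h import *
o=get_obs();print(o["t"],o["ee_pos"],o["tool_rot"],o["q"],o["contact_force"])
c=calibration("wrist");print(c)
im=capture("wrist");cv2.imwrite("pics/w1.png",im)
E
```

```text
1.3 [0.50515562 0.16029418 0.20032354] [[-0.99106981 -0.13333543 -0.00151286]
 [-0.13333027  0.99106678 -0.00311106]
 [ 0.00191416 -0.00288156 -0.99999402]] [-23.0378067   15.20084322   0.95546911 109.57726412  -0.14341977
  55.37140351  75.62846301] [-0.08801813  0.14720118 -0.38138486]
{'camera_matrix': array([[373.01299084,   0.        , 283.97123796],
       [  0.        , 373.01299084, 204.2131442 ],
       [  0.        ,   0.        ,   1.        ]]), 'position': array([0.43239213, 0.15055234, 0.34292371]), 'orientation': array([[-0.13405598, -0.94874805, -0.28619246],
       [ 0.99097106, -0.12901735, -0.03648118],
       [-0.00231234, -0.28849897,  0.95747741]])}
```

View pics/w1.png

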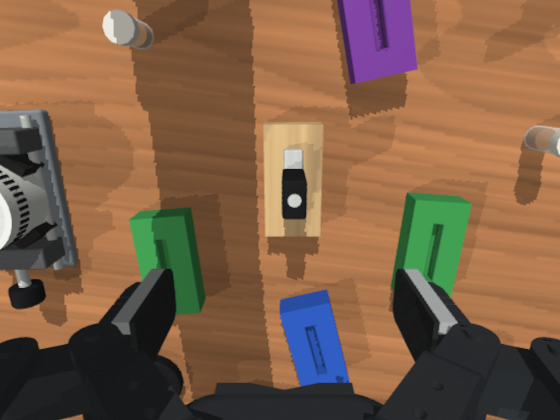

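The wrist view shows the wooden rest at (293,180), with the spanner's handle top at about (294,200). The green, blue and purple blocks lie around it. I'll zoom in.

```bash
python3 - <<'E'
from h import *
im=cv2.imread("pics/w1.png")
cv2.imwrite("pics/w1c.png",cv2.resize(im[115:245,235:355],(554,600),interpolation=cv2.INTER_CUBIC))
E
```

```text
(no output)
```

View pics/w1c.png

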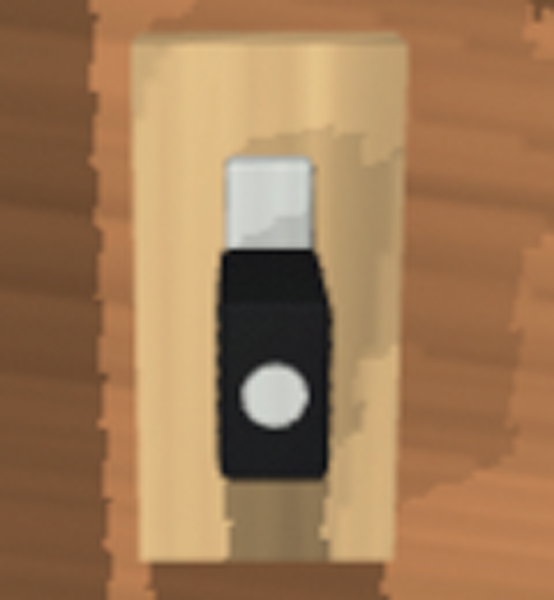

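```bash
python3 - <<'E'
from h import *
c=calibration("wrist")
P=lambda x,y:(235+x/4.617-.4,115+y/4.615-.4)
def ang(a,b): return np.degrees(np.arctan2(*(b-a)[1::-1]))
r=np.array([onz(c,P(*p),.026) for p in [(133,42),(406,42),(394,560),(140,560)]]);print(r[:,:2],r.mean(0),ang(r[0],r[3]),ang(r[1],r[2]),ang(r[0],r[1])-90,ang(r[3],r[2])-90)
r=np.array([onz(c,P(*p),.082) for p in [(220,302),(330,302),(328,478),(222,478)]]);print(r[:,:2],r.mean(0),ang(r[0],r[3]),ang(r[1],r[2]),ang(r[0],r[1])-90,ang(r[3],r[2])-90)
r=np.array([onz(c,P(*p),.036) for p in [(226,158),(312,158)]]);print(r,r.mean(0)+.03*np.array([np.cos(.13),np.sin(.13),0]),ang(r[0],r[1])-90)
print(ang(*[np.r_[x,0] for x in ([0,0],c["orientation"][:2,1])]))
E
```

```text
[[0.45966067 0.13796685]
 [0.45289968 0.18678429]
 [0.55214502 0.20114768]
 [0.55904626 0.1515013 ]] [0.50593791 0.16935003 0.026     ] 7.754906306113425 8.235015570871882 7.885049780255599 7.9138561119390545
[[0.49223984 0.15862507]
 [0.48989253 0.17554364]
 [0.51847879 0.17967453]
 [0.52081423 0.16286324]] [0.50535635 0.16917662 0.082     ] 8.436643758540924 8.222679161806397 7.898867602071888 7.908943770509154
[[0.47665083 0.15728981 0.036     ]
 [0.47454646 0.17247261 0.036     ]] [0.5053455  0.16877023 0.036     ] 7.891065804720995
-172.09481731102602
```

Request:
send_rows --pt "-0.1 0.4 3.5 -0.3 1" --pt "-0.1 0.8 7 -0.3 1" --pt "-0.1 0.8 9 -0.3 1" --pt "-0.1 0.8 9 -0.3 1" --pt "-0.1 0.8 9 -0.3 1"

```text
t: 1.85
ee_pos: [0.5042, 0.1715, 0.1108]
tool_rot: [[-0.99, -0.144, -0.001], [-0.144, 0.99, -0.002], [0.002, -0.002, -1.0]]
contact_force: [-0.0, -0.2, 0.5]
gripper_width: 1.001
```

```bash
python3 - <<'E'
from h import *
o=get_obs();print(o["t"],o["ee_pos"],o["tool_rot"])
c=calibration("wrist");print(c["position"])
im=capture("wrist");cv2.imwrite("pics/w2.png",im)
for p in [(.5055,.169,.082),(.5055,.169,.026)]: print(proj(c,p))
E
```

```text
1.85 [0.50424488 0.17147451 0.11081376] [[-0.9895818  -0.14396445 -0.00145189]
 [-0.14396176  0.98958159 -0.00181143]
 [ 0.00169755 -0.00158354 -0.99999731]]
[0.43159164 0.16078341 0.25339562]
[279.15241598 247.75932515]
[280.31980543 212.77879499]
```

View pics/w2.png

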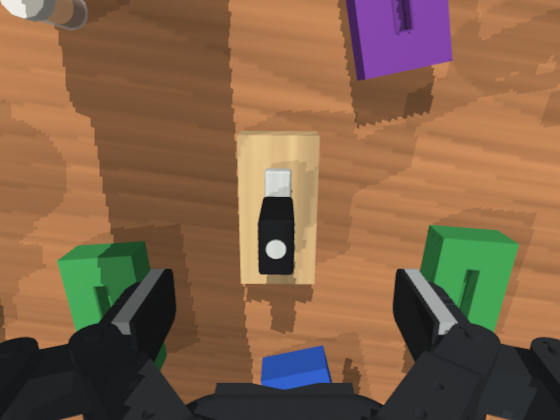

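```bash
python3 - <<'E'
from h import *
im=cv2.imread("pics/w2.png")
cv2.imwrite("pics/w2c.png",cv2.resize(im[125:290,225:335],(400,600),interpolation=cv2.INTER_CUBIC))
c=calibration("wrist")
for i in range(4):
    o=get_obs();print(o["t"],o["ee_pos"]); 
    print(proj(calibration("wrist"),o["ee_pos"]-.013*o["tool_rot"][:,2]))
    capture("wrist")
E
```

```text
1.9 [0.50496444 0.1713276  0.11154332]
[284.5701421  288.71664043]
1.95 [0.50533278 0.17107576 0.11190592]
[284.55212162 288.80792787]
2.0 [0.50543282 0.17079993 0.11201623]
[284.5359825  288.86515024]
2.05 [0.50534806 0.1705442  0.11190318]
[284.54452298 288.74773078]
```

View pics/w2c.png

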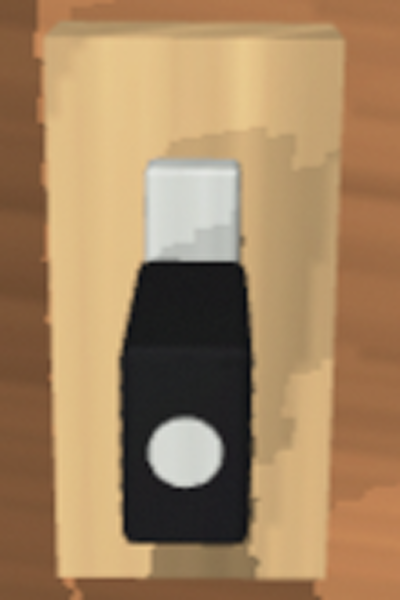

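```bash
cat >> h.py <<'E'
import json,os
def hand_eye():
    if os.path.exists("he.json"):
        d=json.load(open("he.json"));return np.array(d[0]),np.array(d[1])
    o=get_obs();c=calibration("wrist");R=o["tool_rot"]
    Rt=R.T@c["orientation"];tt=R.T@(c["position"]-o["ee_pos"])
    json.dump([Rt.tolist(),tt.tolist()],open("he.json","w"));return Rt,tt
def cam_at(pos,R,):
    Rt,tt=hand_eye();return dict(camera_matrix=calibration("wrist")["camera_matrix"],orientation=R@Rt,position=pos+R@tt)
def look(name):
    o=get_obs();c=calibration("wrist");im=capture("wrist");cv2.imwrite(f"pics/{name}.png",im)
    np.savez(f"pics/{name}.npz",K=c["camera_matrix"],R=c["orientation"],p=c["position"],ee=o["ee_pos"],tr=o["tool_rot"])
    print(o["t"],o["ee_pos"].round(4),"yang",np.degrees(np.arctan2(o["tool_rot"][1,1],o["tool_rot"][0,1])).round(2),"F",o["contact_force"].round(1),"M",o["wrist_torque"].round(2),"w",o["gripper_width"]);return im,c,o
def load(name):
    d=np.load(f"pics/{name}.npz");return dict(camera_matrix=d["K"],orientation=d["R"],position=d["p"]),d["ee"],d["tr"]
E
python3 - <<'E'
from h import *
R=np.array([[-0.9895818,-0.14396445,-0.00145189],[-0.14396176,0.98958159,-0.00181143],[0.00169755,-0.00158354,-0.99999731]])
Rt,tt=hand_eye();print(tt)
c=cam_at(np.array([0.50424488,0.17147451,0.11081376]),R);print(c["position"])
P=lambda x,y:(225+x/3.636-.4,125+y/3.636-.4)
r=np.array([onz(c,P(*p),.082) for p in [(122,348),(250,348),(247,542),(124,542)]]);print(r[:,:2],r.mean(0))
r=np.array([onz(c,P(*p),.026) for p in [(45,38),(345,38),(328,577),(57,577)]]);print(r[:,:2],r.mean(0))
E
```

```text
[ 0.07370143 -0.00037337 -0.1424643 ]
[0.43157188 0.16075291 0.25340338]
[[0.49265248 0.15682281]
 [0.49016745 0.17376099]
 [0.51860631 0.17770958]
 [0.52110636 0.16068958]] [0.50563315 0.16724574 0.082     ]
[[0.46046215 0.13609739]
 [0.45325171 0.18532939]
 [0.55200176 0.19933742]
 [0.55937193 0.14917372]] [0.50627189 0.16748448 0.026     ]
```

Request:
send_rows --pt "0 -0.3 2 0.3 1" --pt "0 -0.3 4 0.3 1" --pt "0 -0.3 5.5 0.3 1" --pt "0 -0.3 6.5 0.3 1" --pt "0 -0.3 7.0 0.3 1" --pt "0 -0.3 7.0 0.3 1" --pt "0 -0.3 7.0 0.3 1" --pt "0 -0.3 7.0 0.3 1"

```text
t: 2.9
ee_pos: [0.5063, 0.1675, 0.0425]
tool_rot: [[-0.991, -0.136, 0.002], [-0.136, 0.991, -0.001], [-0.002, -0.001, -1.0]]
contact_force: [-0.6, -0.3, -0.7]
gripper_width: 0.998
```

```bash
python3 - <<'E'
from h import *
look("w3")
E
```

```text
2.9 [0.5063 0.1675 0.0425] yang 97.84 F [-0.6 -0.3 -0.7] M [-0.02  0.05  0.01] w 0.9980396543531883
```

View pics/w3.png

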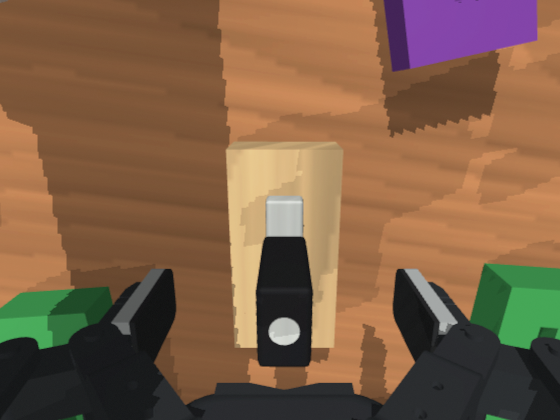

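The handle is centred between the jaws: column 284 against a jaw midpoint of 285. I'll grip it now.

Request:
send_rows --pt "0 0 0 0 -1" --pt "0 0 0 0 -1" --pt "0 0 0 0 -1" --pt "0 0 0 0 -1" --pt "0 0 0 0 -1" --pt "0 0 0 0 -1" --pt "0 0 0 0 -1" --pt "0 0 0 0 -1" --grip_force 90

```text
t: 3.75
ee_pos: [0.5064, 0.1676, 0.0426]
tool_rot: [[-0.991, -0.136, 0.003], [-0.136, 0.991, -0.001], [-0.003, -0.001, -1.0]]
contact_force: [-0.1, -0.0, 2.3]
gripper_width: 0.201
```

```bash
python3 - <<'E'
from h import *
look("w4")
E
```

```text
3.75 [0.5064 0.1676 0.0426] yang 97.84 F [-0.1 -0.   2.3] M [ 0.06 -0.   -0.01] w 0.20104830813792204
```

View pics/w4.png

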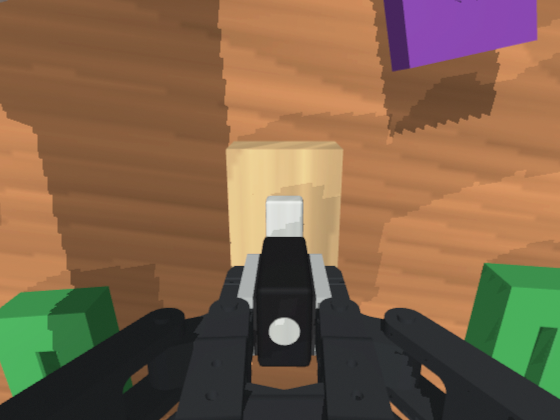

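Request:
send_rows --pt "0 0 -1 0 -1" --pt "0 0 -3 0 -1" --pt "0 0 -6 0 -1" --pt "0 0 -9 0 -1" --pt "0 0 -11.7 0 -1" --pt "0 0 -11.7 0 -1"

```text
t: 4.4
ee_pos: [0.5083, 0.1684, 0.1635]
tool_rot: [[-0.991, -0.136, 0.01], [-0.136, 0.991, 0.002], [-0.01, 0.001, -1.0]]
contact_force: [-0.4, -0.1, -1.6]
gripper_width: 0.196
```

Request:
send_rows --pt "-0.2 -2 0 2 -1" --pt "-0.4 -6 0 4 -1" --pt "-0.8 -10 0 6 -1" --pt "-1.2 -14 0 8 -1" --pt "-1.6 -18 0 11 -1" --pt "-1.6 -20.2 0 13 -1" --pt "-1.6 -20.2 0 13 -1" --pt "-1.6 -20.2 0 13 -1" --pt "-1.6 -20.2 0 13 -1" --pt "-1.6 -20.2 0 13 -1"

```text
t: 5.4
ee_pos: [0.5513, -0.0278, 0.1633]
tool_rot: [[-0.996, 0.087, 0.009], [0.087, 0.996, 0.003], [-0.009, 0.004, -1.0]]
contact_force: [-0.5, 0.4, -1.1]
gripper_width: 0.198
```

```bash
python3 - <<'E'
from h import *
im,c,o=look("w5")
for p in [(.5547,-.0815,.066)]: print(proj(c,p))
E
```

```text
5.4 [ 0.5513 -0.0278  0.1633] yang 85.0 F [-0.5  0.4 -1.1] M [0.01 0.01 0.07] w 0.1979220011226999
[204.93575974 215.73776706]
```

View pics/w5.png

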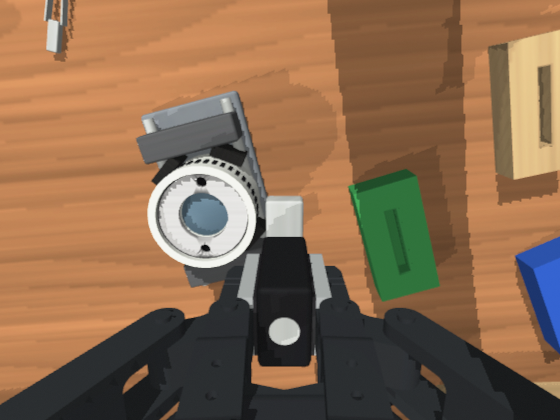

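The objective is at (203,215) with its holes at about (201,182) and (205,248). I'll zoom in.

```bash
python3 - <<'E'
from h import *
im=cv2.imread("pics/w5.png")
cv2.imwrite("pics/w5c.png",cv2.resize(im[155:275,143:263],(600,600),interpolation=cv2.INTER_CUBIC))
E
```

```text
(no output)
```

View pics/w5c.png

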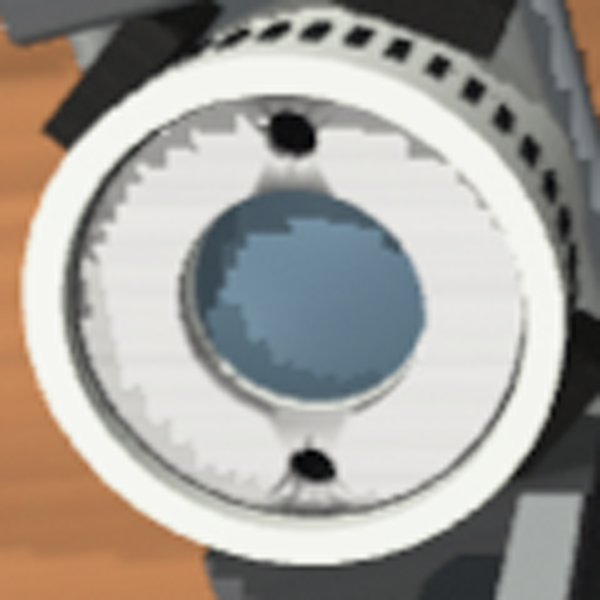

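```bash
python3 - <<'E'
from h import *
c,ee,tr=load("w5")
P=lambda x,y:(143+x/5-.4,155+y/5-.4)
h=np.array([onz(c,P(*p),.066) for p in [(293,133),(313,465)]]);d=h[1]-h[0]
print("holes",h,h.mean(0),np.linalg.norm(d),np.degrees(np.arctan2(d[1],d[0])))
r=np.array([onz(c,P(*p),.070) for p in [(22,295),(567,315),(270,45),(310,565)]]);print("rim",r[:2].mean(0),r[2:].mean(0),np.linalg.norm(r[0]-r[1]),np.linalg.norm(r[2]-r[3]))
def tool(uv,dz): # intersect with plane z_tool=dz in tool frame
    p,v=ray(c,uv);p=tr.T@(p-ee);v=tr.T@v;return p+v*(dz-p[2])/v[2]
im=cv2.imread("pics/w5.png");
print("bar end",tool((266,197),.0066),tool((303,197),.0066), "bar edge")
print("handle top",[tool(u,-.0394).round(4) for u in [(258,291),(313,291),(313,365),(258,365)]])
print("tool up tilt",tr[:,2])
cv2.imwrite("pics/w5d.png",cv2.resize(im[185:375,235:335],(316*1,600),interpolation=cv2.INTER_CUBIC))
E
```

```text
holes [[ 0.53065898 -0.08035565  0.066     ]
 [ 0.57796505 -0.08482113  0.066     ]] [ 0.55431201 -0.08258839  0.066     ] 0.04751636759397073 -5.3924889354699195
rim [ 0.55310828 -0.08268244  0.07      ] [ 0.55465514 -0.08349453  0.07      ] 0.07238696491269753 0.07340944265556222
bar end [ 0.03156065 -0.00763408  0.0066    ] [0.03157011 0.00772442 0.0066    ] bar edge
handle top [array([ 0.0142, -0.0083, -0.0394]), array([ 0.0142,  0.0088, -0.0394]), array([-0.0134,  0.0095, -0.0394]), array([-0.0134, -0.0088, -0.0394])]
tool up tilt [ 0.00897444  0.00302652 -0.99995515]
```

View pics/w5d.png

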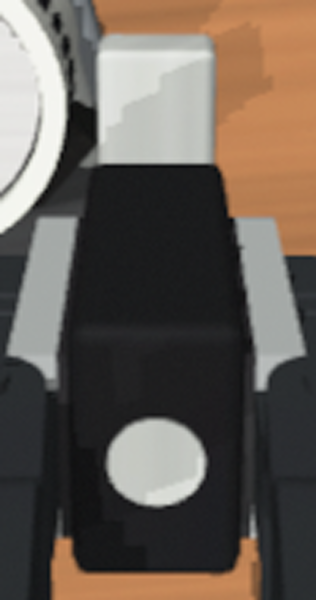

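Request:
send_rows --pt "-0.4 -2 0 0.4 -1" --pt "-0.9 -4 0 0.4 -1" --pt "-0.9 -5.4 1 0.4 -1" --pt "-0.9 -5.4 3 0.4 -1" --pt "-0.9 -5.4 4.5 0.4 -1" --pt "-0.9 -5.4 5.4 0.4 -1" --pt "-0.9 -5.4 5.4 0.4 -1" --pt "-0.9 -5.4 5.4 0.4 -1" --pt "-0.9 -5.4 5.4 0.4 -1"

```text
t: 6.35
ee_pos: [0.5568, -0.0823, 0.11]
tool_rot: [[-0.996, 0.094, 0.011], [0.094, 0.996, 0.003], [-0.01, 0.004, -1.0]]
contact_force: [-0.9, -0.7, -1.6]
gripper_width: 0.2
```

```bash
python3 - <<'E'
from h import *
im,c,o=look("w6")
cv2.imwrite("pics/w6c.png",cv2.resize(im[150:350,185:385],(600,600),interpolation=cv2.INTER_CUBIC))
s=capture("scene");cv2.imwrite("pics/s6c.png",cv2.resize(s[150:260,190:300],(600,600),interpolation=cv2.INTER_CUBIC))
E
```

```text
6.35 [ 0.5568 -0.0823  0.11  ] yang 84.6 F [-0.9 -0.7 -1.6] M [-0.01  0.05 -0.  ] w 0.2003024729873826
```

View pics/w6c.png

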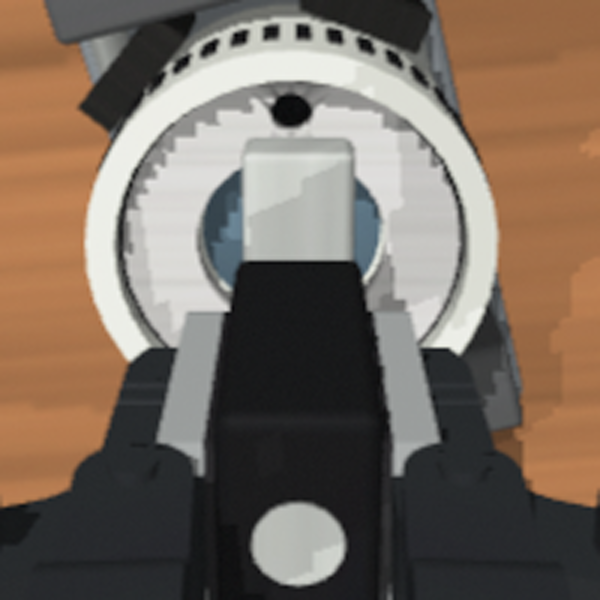

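View pics/s6c.png

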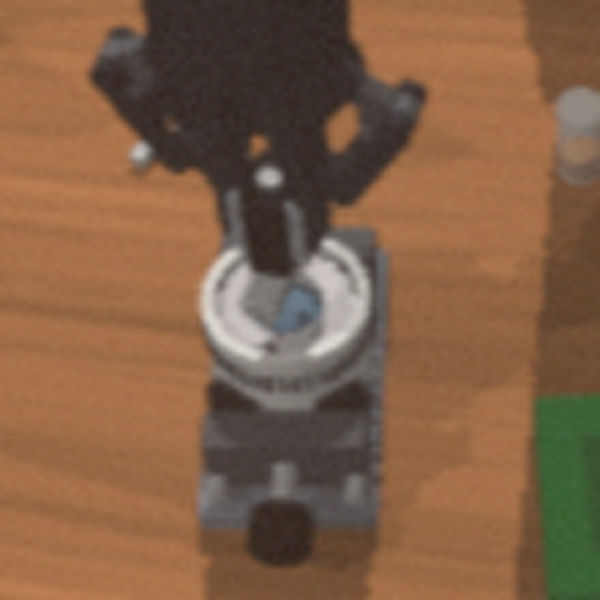

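```bash
python3 - <<'E'
from h import *
c,ee,tr=load("w6")
P=lambda x,y:(185+x/3-.35,150+y/3-.35)
def tool(uv,dz):
    p,v=ray(c,uv);p=tr.T@(p-ee);v=tr.T@v;return p+v*(dz-p[2])/v[2]
h=onz(c,P(292,110),.066); ht=tr.T@(h-ee)
print("hole world",h,"tool",ht)
b=[tool(P(x,138),.0072) for x in (243,355)];print("bar end tool",b)
r=[tr.T@(onz(c,P(*p),.07)-ee) for p in [(85,238),(497,238)]];print("rim tool",r,np.mean(r,0))
r=[tr.T@(onz(c,P(*p),.07)-ee) for p in [(291,48)]];print("rim rear tool",r)
r=[tr.T@(onz(c,P(*p),.066)-ee) for p in [(118,238),(466,238)]];print("inner tool",np.mean(r,0))
print("handle",[tool(P(x,500),-.0394) for x in (213,385)])
E
```

```text
hole world [ 0.53049479 -0.08080376  0.066     ] tool [ 0.02674706 -0.00119879  0.04371013]
bar end tool [array([ 0.03192798, -0.00783565,  0.0072    ]), array([0.03193657, 0.00770877, 0.0072    ])]
rim tool [array([ 0.00481354, -0.03714882,  0.03980112]), array([0.00474433, 0.03446607, 0.04007578])] [ 0.00477894 -0.00134138  0.03993845]
rim rear tool [array([ 0.03831012, -0.00133649,  0.03958876])]
inner tool [ 0.00326363 -0.00119499  0.04395506]
handle [array([ 0.00512255, -0.00921775, -0.0394    ]), array([ 0.00512747,  0.00899555, -0.0394    ])]
```

Request:
send_rows --pt "0.05 -0.12 0.3 0 -1" --pt "0.05 -0.12 0.6 0 -1" --pt "0.05 -0.12 0.9 0 -1" --pt "0.05 -0.12 1.2 0 -1" --pt "0.05 -0.12 1.3 0 -1" --pt "0.05 -0.12 1.3 0 -1" --pt "0.05 -0.12 1.3 0 -1"

```text
t: 7.15
ee_pos: [0.5563, -0.0835, 0.097]
tool_rot: [[-0.995, 0.094, 0.011], [0.094, 0.996, 0.003], [-0.011, 0.004, -1.0]]
contact_force: [0.2, -0.3, -1.8]
gripper_width: 0.2
```

```bash
python3 - <<'E'
from h import *
im,c,o=look("w7")
cv2.imwrite("pics/w7c.png",cv2.resize(im[150:350,185:385],(600,600),interpolation=cv2.INTER_CUBIC))
E
```

```text
7.15 [ 0.5563 -0.0835  0.097 ] yang 84.59 F [ 0.2 -0.3 -1.8] M [-0.    0.01 -0.07] w 0.1996261862456161
```

View pics/w7c.png

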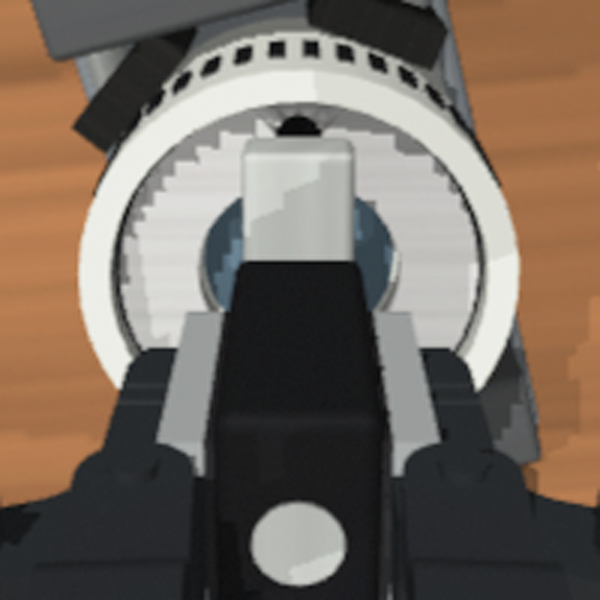

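The hole's column (299) matches the bar's. The pin tips are about 2.5 mm above the face, so I'll descend gently.

Request:
send_rows --pt "0 0 0.1 0 -1" --pt "0 0 0.2 0 -1" --pt "0 0 0.3 0 -1" --pt "0 0 0.35 0 -1" --pt "0 0 0.35 0 -1" --pt "0 0 0.35 0 -1"

```text
t: 7.8
ee_pos: [0.5563, -0.0835, 0.0935]
tool_rot: [[-0.995, 0.094, 0.011], [0.094, 0.996, 0.003], [-0.01, 0.004, -1.0]]
contact_force: [-0.6, 0.4, -1.5]
gripper_width: 0.203
```

Request:
send_rows --pt "0 0 0.05 0 -1" --pt "0 0 0.1 0 -1" --pt "0 0 0.15 0 -1" --pt "0 0 0.15 0 -1" --pt "0 0 0.15 0 -1"

```text
t: 8.3
ee_pos: [0.5562, -0.0834, 0.092]
tool_rot: [[-0.995, 0.094, 0.01], [0.094, 0.996, 0.003], [-0.01, 0.004, -1.0]]
contact_force: [-0.2, 0.2, -2.6]
gripper_width: 0.196
```

Request:
send_rows --pt "0 0 0.05 0 -1" --pt "0 0 0.1 0 -1" --pt "0 0 0.15 0 -1" --pt "0 0 0.2 0 -1" --pt "0 0 0.2 0 -1" --pt "0 0 0.2 0 -1"

```text
t: 8.9
ee_pos: [0.5561, -0.0834, 0.0898]
tool_rot: [[-0.995, 0.094, 0.01], [0.094, 0.996, 0.003], [-0.01, 0.004, -1.0]]
contact_force: [-1.3, 0.6, -1.9]
gripper_width: 0.199
```

Request:
send_rows --pt "0 0 0 2 -1" --pt "0 0 0 4 -1" --pt "0 0 0 6 -1" --pt "0 0 0 8 -1" --pt "0 -0.02 0 10 -1" --pt "0 -0.02 0 12 -1" --pt "0 -0.03 0 14 -1" --pt "0 -0.03 0 14 -1"

```text
t: 9.7
ee_pos: [0.5561, -0.0836, 0.0898]
tool_rot: [[-0.943, 0.333, 0.01], [0.333, 0.943, 0.003], [-0.009, 0.006, -1.0]]
contact_force: [-1.9, -0.7, -1.9]
gripper_width: 0.198
```

```bash
python3 - <<'E'
from h import *
im,c,o=look("w8")
cv2.imwrite("pics/w8c.png",cv2.resize(im[150:350,185:385],(600,600),interpolation=cv2.INTER_CUBIC))
E
```

```text
9.7 [ 0.5561 -0.0836  0.0898] yang 70.52 F [-1.9 -0.7 -1.9] M [-0.05  0.14  0.12] w 0.19832847749180313
```

View pics/w8c.png

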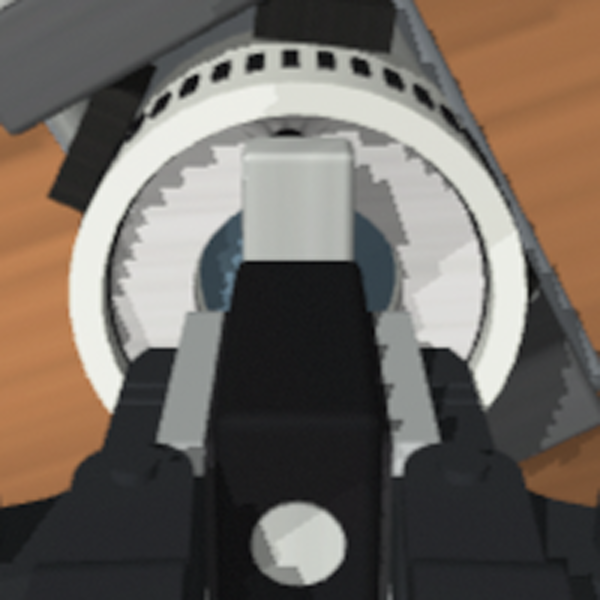

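The ring follows: torque is 0.12 N m and the hole stays under the bar. I'll continue.

Request:
send_rows --pt "0 0 0 1.5 -1" --pt "0 0 0 3 -1" --pt "0 0 0 4.5 -1" --pt "0 -0.02 0 6 -1" --pt "0 -0.02 0 7.5 -1" --pt "0 -0.02 0 9 -1" --pt "0 -0.02 0 9 -1"

```text
t: 10.45
ee_pos: [0.556, -0.0838, 0.0898]
tool_rot: [[-0.879, 0.477, 0.01], [0.477, 0.879, 0.003], [-0.008, 0.007, -1.0]]
contact_force: [0.0, 0.6, -2.0]
gripper_width: 0.2
```

```bash
python3 - <<'E'
from h import *
look("w9")
E
```

```text
10.45 [ 0.556  -0.0838  0.0898] yang 61.51 F [ 0.   0.6 -2. ] M [-0.07  0.17  0.16] w 0.20041738506108459
```

Request:
send_rows --pt "0 0 0 1 -1" --pt "0 0 0 2 -1" --pt "0 0 0 3 -1" --pt "0 0 0 4 -1" --pt "0 -0.01 0 5 -1" --pt "0 -0.01 0 5 -1"

```text
t: 11.1
ee_pos: [0.5559, -0.0839, 0.0898]
tool_rot: [[-0.834, 0.552, 0.01], [0.552, 0.834, 0.003], [-0.007, 0.008, -1.0]]
contact_force: [-1.1, -0.3, -1.0]
gripper_width: 0.199
```

```bash
python3 -c "
from h import *
look('w10')"
```

```text
11.1 [ 0.5559 -0.0839  0.0898] yang 56.5 F [-1.1 -0.3 -1. ] M [-0.13  0.28  0.17] w 0.19869886141849089
```

Request:
send_rows --pt "0 0 0 1 -1" --pt "0 0 0 2 -1" --pt "0 0 0 3 -1" --pt "0 0 0 4 -1" --pt "0 0 0 4 -1"

```text
t: 11.65
ee_pos: [0.5559, -0.084, 0.0898]
tool_rot: [[-0.793, 0.609, 0.01], [0.609, 0.793, 0.003], [-0.006, 0.008, -1.0]]
contact_force: [-1.3, -0.8, -1.9]
gripper_width: 0.198
```

```bash
python3 -c "
from h import *
look('w11')"
```

```text
11.65 [ 0.5559 -0.084   0.0898] yang 52.49 F [-1.3 -0.8 -1.9] M [-0.18  0.3   0.16] w 0.1977632001857657
```

Request:
send_rows --pt "0 0 0 1 -1" --pt "0 0 0 2 -1" --pt "0 0 0 3 -1" --pt "0 0 0 3 -1"

```text
t: 12.1
ee_pos: [0.5559, -0.0841, 0.0898]
tool_rot: [[-0.76, 0.65, 0.01], [0.65, 0.76, 0.003], [-0.006, 0.008, -1.0]]
contact_force: [-1.0, -0.5, -1.9]
gripper_width: 0.199
```

```bash
python3 -c "
from h import *
look('w12')"
```

```text
12.1 [ 0.5559 -0.0841  0.0898] yang 49.47 F [-1.  -0.5 -1.9] M [-0.22  0.34  0.14] w 0.19925417874294338
```

Request:
send_rows --pt "0 0 0 1 -1" --pt "0 0 0 2 -1" --pt "0 0 0 3 -1" --pt "0 0 0 3 -1"

```text
t: 12.55
ee_pos: [0.5558, -0.0841, 0.0898]
tool_rot: [[-0.725, 0.689, 0.01], [0.689, 0.725, 0.002], [-0.005, 0.009, -1.0]]
contact_force: [-1.4, -1.2, -1.9]
gripper_width: 0.2
```

```bash
python3 -c "
from h import *
look('w13')"
```

```text
12.55 [ 0.5558 -0.0841  0.0898] yang 46.45 F [-1.4 -1.2 -1.9] M [-0.26  0.39  0.14] w 0.19992986253792988
```

```bash
python3 -c "
from h import *
im=cv2.imread('pics/w13.png')
cv2.imwrite('pics/w13c.png',cv2.resize(im[150:380,185:385],(522,600),interpolation=cv2.INTER_CUBIC))"
```

```text
(no output)
```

View pics/w13c.png

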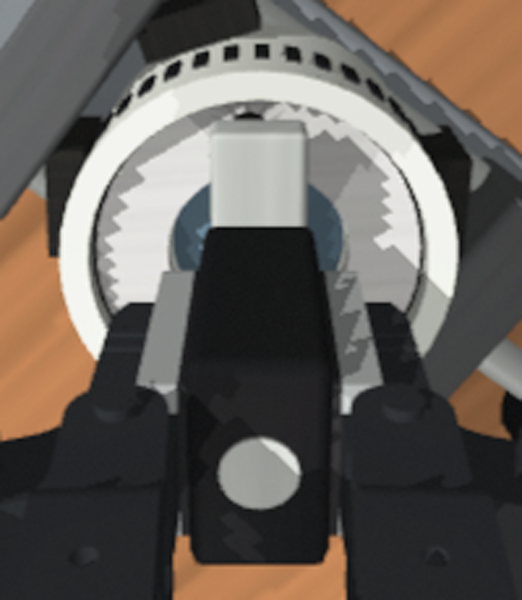

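Request:
send_rows --pt "0 0 0 1 -1" --pt "0 0 0 2 -1" --pt "0 0 0 3 -1" --pt "0 0 0 3 -1"

```text
t: 13.0
ee_pos: [0.5558, -0.0841, 0.0898]
tool_rot: [[-0.688, 0.726, 0.01], [0.726, 0.688, 0.002], [-0.005, 0.009, -1.0]]
contact_force: [-1.6, -0.6, -1.5]
gripper_width: 0.199
```

```bash
python3 -c "
from h import *
look('w14')"
```

```text
13.0 [ 0.5558 -0.0841  0.0898] yang 43.44 F [-1.6 -0.6 -1.5] M [-0.23  0.25  0.16] w 0.1985196370771272
```

Request:
send_rows --pt "0 0 0 1 -1" --pt "0 0 0 2 -1" --pt "0 0 0 3 -1" --pt "0 0 0 3 -1"

```text
t: 13.45
ee_pos: [0.5557, -0.0841, 0.0898]
tool_rot: [[-0.648, 0.761, 0.01], [0.761, 0.648, 0.002], [-0.005, 0.009, -1.0]]
contact_force: [-2.0, -1.1, -0.9]
gripper_width: 0.202
```

```bash
python3 -c "
from h import *
look('w15')"
```

```text
13.45 [ 0.5557 -0.0841  0.0898] yang 40.43 F [-2.  -1.1 -0.9] M [-0.29  0.34  0.21] w 0.2016380936936145
```

Request:
send_rows --pt "0 0 0 0.7 -1" --pt "0 0 0 1.4 -1" --pt "0 0 0 2 -1" --pt "0 0 0 2 -1"

```text
t: 13.9
ee_pos: [0.5557, -0.0841, 0.0898]
tool_rot: [[-0.623, 0.782, 0.01], [0.782, 0.623, 0.002], [-0.004, 0.009, -1.0]]
contact_force: [-1.5, -1.1, -1.0]
gripper_width: 0.201
```

```bash
python3 -c "
from h import *
look('w16')"
```

```text
13.9 [ 0.5557 -0.0841  0.0898] yang 38.52 F [-1.5 -1.1 -1. ] M [-0.44  0.46  0.89] w 0.20083513965104316
```

The torque jumped to 0.89 N m after about 46° of turn, so this is the hard stop. I'll hold, then relax the twist.

Request:
send_rows --pt "0 0 0 0 -1" --pt "0 0 0 0 -1" --pt "0 0 0 0 -1" --pt "0 0 0 0 -1"

```text
t: 14.35
ee_pos: [0.5557, -0.0841, 0.0898]
tool_rot: [[-0.623, 0.782, 0.01], [0.782, 0.623, 0.002], [-0.004, 0.009, -1.0]]
contact_force: [-1.6, -1.9, -0.9]
gripper_width: 0.204
```

```bash
python3 -c "
from h import *
im,c,o=look('w17')
cv2.imwrite('pics/w17c.png',cv2.resize(im[150:380,185:385],(522,600),interpolation=cv2.INTER_CUBIC))"
```

```text
14.35 [ 0.5557 -0.0841  0.0898] yang 38.53 F [-1.6 -1.9 -0.9] M [-0.45  0.38  0.86] w 0.203590744592951
```

View pics/w17c.png

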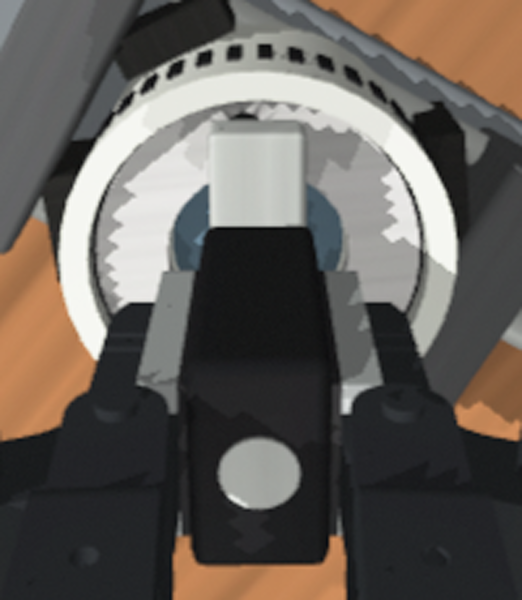

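Request:
send_rows --pt "0 0 0 -1 -1" --pt "0 0 0 -2 -1" --pt "0 0 0 -3 -1" --pt "0 0 0 -3 -1"

```text
t: 14.8
ee_pos: [0.5558, -0.0841, 0.0897]
tool_rot: [[-0.662, 0.749, 0.01], [0.749, 0.662, 0.003], [-0.005, 0.009, -1.0]]
contact_force: [-1.3, -0.4, -2.0]
gripper_width: 0.202
```

```bash
python3 -c "
from h import *
look('w18')"
```

```text
14.8 [ 0.5558 -0.0841  0.0897] yang 41.46 F [-1.3 -0.4 -2. ] M [-0.16  0.27 -0.02] w 0.20204552084798516
```

The twist is relaxed (Mz about 0), and the reverse play is within the backlash. Lifting out.

Request:
send_rows --pt "0 0 -0.2 0 -1" --pt "0 0 -0.5 0 -1" --pt "0 0 -1 0 -1" --pt "0 0 -2 0 -1" --pt "0 0 -4 0 -1" --pt "0 0 -6.5 0 -1" --pt "0 0 -7.3 0 -1" --pt "0 0 -7.3 0 -1"

```text
t: 15.65
ee_pos: [0.5562, -0.0843, 0.1645]
tool_rot: [[-0.662, 0.749, 0.014], [0.749, 0.662, 0.003], [-0.007, 0.012, -1.0]]
contact_force: [-0.5, -0.9, -1.3]
gripper_width: 0.2
```

```bash
python3 -c "
from h import *
im,c,o=look('w19')"
```

```text
15.65 [ 0.5562 -0.0843  0.1645] yang 41.46 F [-0.5 -0.9 -1.3] M [-0.    0.01  0.  ] w 0.19963376352260218
```

View pics/w19.png

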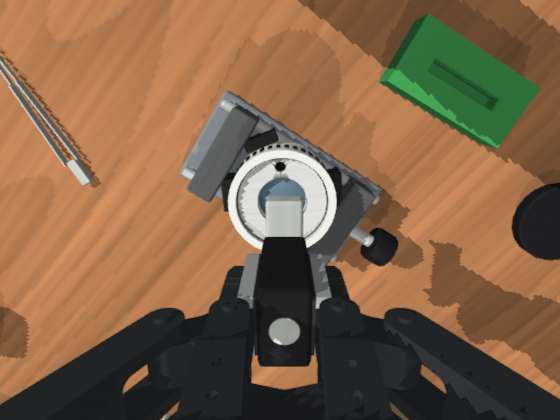

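Request:
send_rows --pt "2 1.5 0 -7 -1" --pt "4.5 3.3 0 -14 -1" --pt "4.5 3.3 0 -21 -1" --pt "4.5 3.3 0 -28 -1" --pt "4.5 3.3 0 -35 -1" --pt "4.5 3.3 0 -42 -1" --pt "4.5 3.3 0 -42 -1" --pt "4.5 3.3 0 -42 -1"

```text
t: 16.5
ee_pos: [0.5496, -0.0286, 0.1623]
tool_rot: [[-0.993, 0.117, 0.009], [0.117, 0.993, 0.003], [-0.009, 0.004, -1.0]]
contact_force: [0.5, 0.5, -2.0]
gripper_width: 0.198
```

```bash
python3 -c "
from h import *
im,c,o=look('w20')
cv2.imwrite('pics/w20c.png',cv2.resize(im[155:275,143:263],(600,600),interpolation=cv2.INTER_CUBIC))"
```

```text
16.5 [ 0.5496 -0.0286  0.1623] yang 83.31 F [ 0.5  0.5 -2. ] M [-0.    0.02 -0.  ] w 0.19753574201357357
```

View pics/w20c.png

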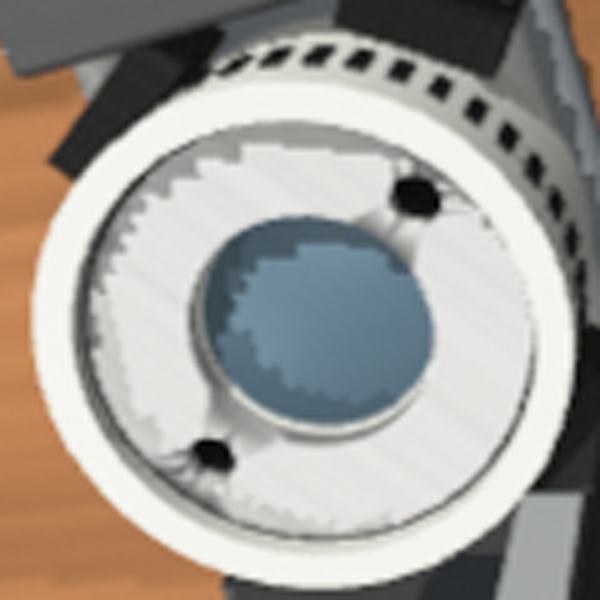

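```bash
python3 - <<'E'
from h import *
c,ee,tr=load("w20")
P=lambda x,y:(143+x/5-.4,155+y/5-.4)
h=np.array([onz(c,P(*p),.066) for p in [(416,198),(214,456)]]);d=h[1]-h[0]
print(h.mean(0),np.linalg.norm(d),np.degrees(np.arctan2(d[1],d[0])))
t=np.array([.5064,.1676,.160]);dd=tr.T@(t-ee);print("move cm",dd*100)
E
```

```text
[ 0.55452659 -0.08261544  0.066     ] 0.04747700800969488 -45.31964649892934
move cm [ 6.57674398 18.97873007  0.24334039]
```

Ring holes now lie at -45.3°, from -5.4° before: 0.70 rad clockwise, within the expected range, and the torque rose sharply at the end. Next I check how the spanner sits in the grip compared with before.

```bash
python3 - <<'E'
from h import *
a=cv2.imread("pics/w5.png")[185:375,235:335];b=cv2.imread("pics/w20.png")[185:375,235:335]
cv2.imwrite("pics/cmp.png",cv2.resize(np.hstack([a,b]),(630,600),interpolation=cv2.INTER_CUBIC))
E
```

```text
(no output)
```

View pics/cmp.png

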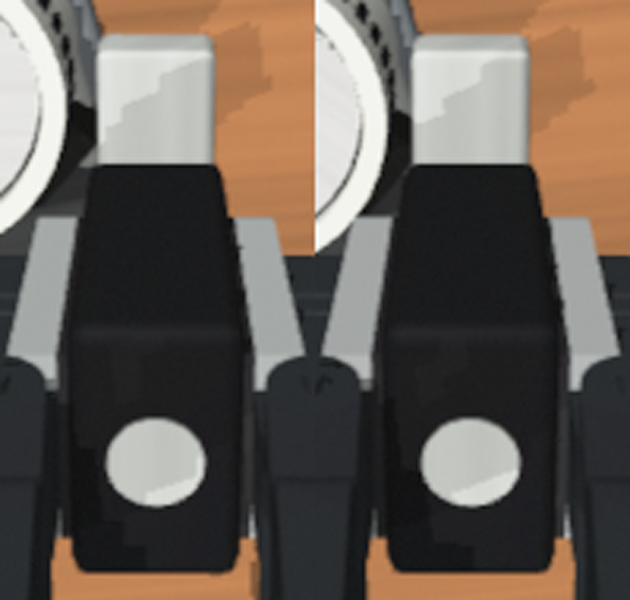

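Request:
send_rows --pt "1 3 0 -2 -1" --pt "2 6 0 -4 -1" --pt "3.3 9.5 0 -7 -1" --pt "4.6 13 0 -10 -1" --pt "6 17 0.1 -13 -1" --pt "6.6 19 0.2 -14.5 -1" --pt "6.6 19 0.2 -14.5 -1" --pt "6.6 19 0.2 -14.5 -1" --pt "6.6 19 0.2 -14.5 -1" --pt "6.6 19 0.2 -14.5 -1"

```text
t: 17.55
ee_pos: [0.5068, 0.1661, 0.1606]
tool_rot: [[-0.991, -0.133, 0.01], [-0.133, 0.991, 0.002], [-0.01, 0.001, -1.0]]
contact_force: [0.5, -0.5, -1.9]
gripper_width: 0.198
```

Request:
send_rows --pt "0 0 0 0 -1" --pt "0 0 0 0 -1" --pt "0 0 0 0 -1"

```text
t: 17.85
ee_pos: [0.5069, 0.1656, 0.1606]
tool_rot: [[-0.991, -0.132, 0.01], [-0.132, 0.991, 0.002], [-0.01, 0.001, -1.0]]
contact_force: [-0.4, 0.2, -2.3]
gripper_width: 0.198
```

```bash
python3 - <<'E'
from h import *
im,c,o=look('w21')
cv2.imwrite('pics/w21c.png',cv2.resize(im[100:400,160:410],(500,600),interpolation=cv2.INTER_CUBIC))
print(o["tool_rot"].T@(np.array([.5064,.1676,.0426])-o["ee_pos"])*100)
E
```

```text
17.85 [0.5069 0.1656 0.1606] yang 97.59 F [-0.4  0.2 -2.3] M [ 0.04 -0.07 -0.02] w 0.19797761584456713
[ 0.14038124  0.19651188 11.79767926]
```

View pics/w21c.png

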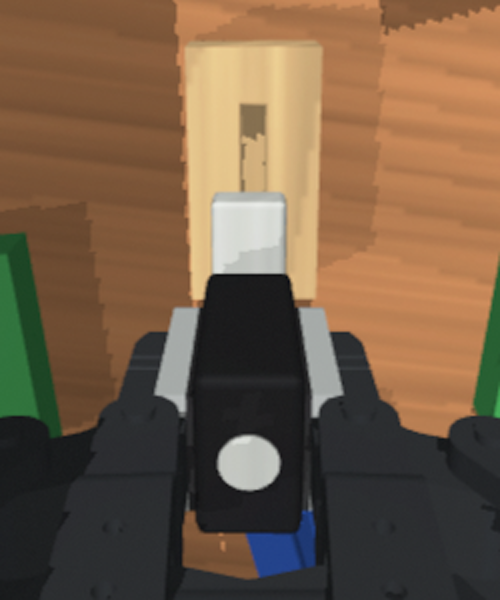

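The grip is unchanged. Now descending above the slot, to be corrected before insertion.

Request:
send_rows --pt "0.1 0.2 2.5 -0.2 -1" --pt "0.1 0.2 5 -0.2 -1" --pt "0.1 0.2 7 -0.2 -1" --pt "0.1 0.2 8.5 -0.2 -1" --pt "0.1 0.2 9.5 -0.2 -1" --pt "0.1 0.2 9.8 -0.2 -1" --pt "0.1 0.2 9.8 -0.2 -1" --pt "0.1 0.2 9.8 -0.2 -1" --pt "0.1 0.2 9.8 -0.2 -1"

```text
t: 18.8
ee_pos: [0.5072, 0.1681, 0.0634]
tool_rot: [[-0.991, -0.136, 0.011], [-0.136, 0.991, 0.003], [-0.012, 0.001, -1.0]]
contact_force: [-0.5, 0.2, -1.9]
gripper_width: 0.201
```

```bash
python3 - <<'E'
from h import *
im,c,o=look('w22')
cv2.imwrite('pics/w22c.png',cv2.resize(im[100:400,160:410],(500,600),interpolation=cv2.INTER_CUBIC))
print(o["tool_rot"].T@(np.array([.5064,.1676,.0426])-o["ee_pos"])*100)
E
```

```text
18.8 [0.5072 0.1681 0.0634] yang 97.8 F [-0.5  0.2 -1.9] M [-0.02  0.07 -0.01] w 0.20120163722213064
[ 0.10531191 -0.03885098  2.08037432]
```

View pics/w22c.png

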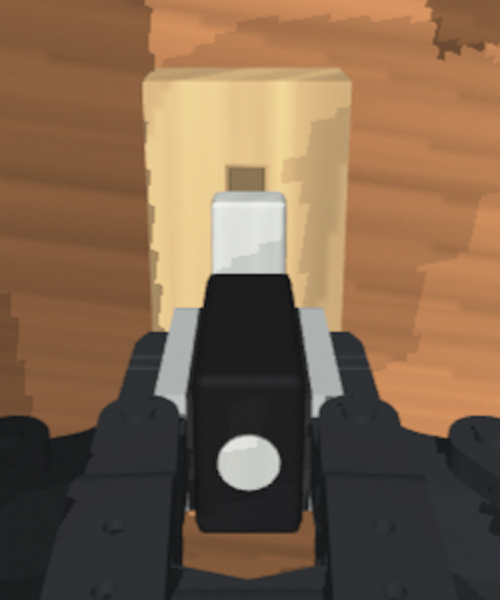

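Request:
send_rows --pt "0.1 -0.05 0.3 0 -1" --pt "0.1 -0.05 0.6 0 -1" --pt "0.1 -0.05 0.9 0 -1" --pt "0.1 -0.05 1.2 0 -1" --pt "0.1 -0.05 1.4 0 -1" --pt "0.1 -0.05 1.4 0 -1"

```text
t: 19.45
ee_pos: [0.506, 0.1673, 0.0489]
tool_rot: [[-0.991, -0.136, 0.01], [-0.136, 0.991, 0.002], [-0.011, 0.001, -1.0]]
contact_force: [0.0, -0.3, -1.8]
gripper_width: 0.196
```

Request:
send_rows --pt "0 0 0.2 0 -1" --pt "0 0 0.4 0 -1" --pt "0 0 0.6 0 -1" --pt "0 0 0.6 0 -1" --pt "0 0 0.6 0 -1"

```text
t: 19.95
ee_pos: [0.5061, 0.1674, 0.0429]
tool_rot: [[-0.991, -0.136, 0.01], [-0.136, 0.991, 0.002], [-0.011, 0.001, -1.0]]
contact_force: [-0.4, -0.1, -1.4]
gripper_width: 0.197
```

```bash
python3 - <<'E'
from h import *
im,c,o=look('w23')
E
```

```text
19.95 [0.5061 0.1674 0.0429] yang 97.81 F [-0.4 -0.1 -1.4] M [ 0.02  0.02 -0.01] w 0.19675120805013796
```

View pics/w23.png

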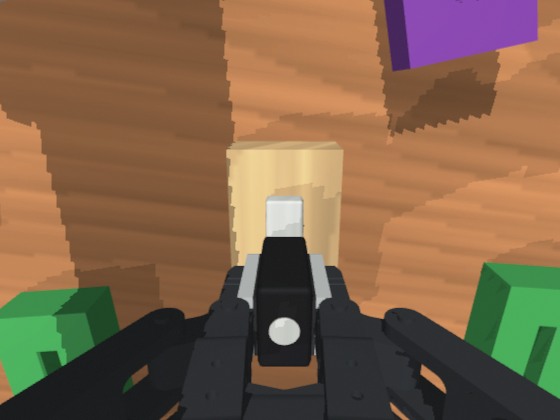

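The spanner is in the slot at the pick height, and the picture matches w4. Releasing and retreating.

Request:
send_rows --pt "0 0 0 0 0" --pt "0 0 0 0 1" --pt "0 0 0 0 1" --pt "0 0 0 0 1" --pt "0 0 0 0 1" --pt "0 0 0 0 1"

```text
t: 20.6
ee_pos: [0.5061, 0.1674, 0.0429]
tool_rot: [[-0.991, -0.136, 0.01], [-0.136, 0.991, 0.002], [-0.011, 0.001, -1.0]]
contact_force: [0.5, -1.0, 0.7]
gripper_width: 0.998
```

Request:
send_rows --pt "0 0 -1 0 1" --pt "0 0 -3 0 1" --pt "0 0 -6 0 1" --pt "0 0 -10 0 1" --pt "0 0 -14 0 1" --pt "0 0 -15.5 0 1" --pt "0 0 -15.5 0 1" --pt "0 0 -15.5 0 1"

```text
t: 21.4
ee_pos: [0.5041, 0.1669, 0.198]
tool_rot: [[-0.991, -0.136, 0.011], [-0.136, 0.991, 0.002], [-0.011, 0.001, -1.0]]
contact_force: [-0.1, 0.9, -0.0]
gripper_width: 1.001
```

```bash
python3 - <<'E'
from h import *
im,c,o=look('w24')
for n in("top","scene"): cv2.imwrite(f"pics/{n}2.png",capture(n))
P=proj(c,(.5055,.1675,.082));print(P)
E
```

```text
21.4 [0.5041 0.1669 0.198 ] yang 97.81 F [-0.1  0.9 -0. ] M [-0.03  0.07  0.03] w 1.0006511557808082
[284.62119565 198.24733682]
```

View pics/w24.png

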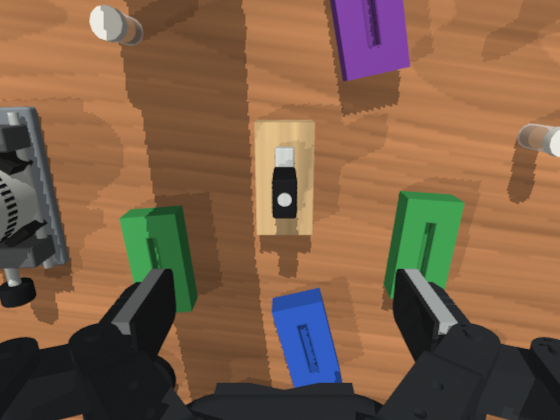

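View pics/top2.png

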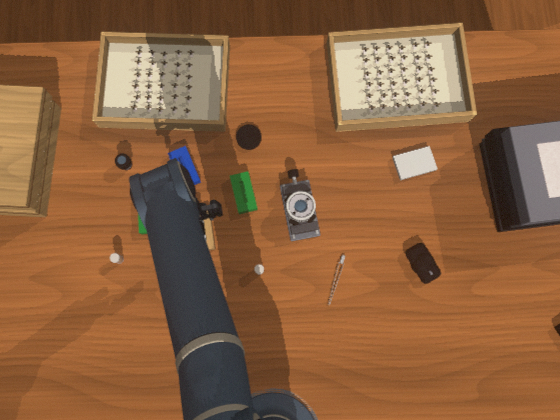

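View pics/scene2.png

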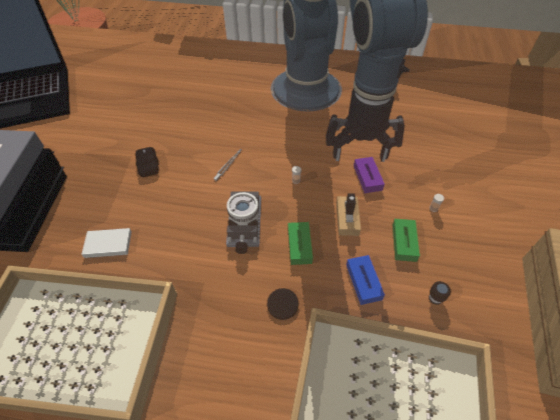

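```bash
python3 -c "
from workcell import *
print(hand_in())"
```

```text
the job is handed in; nothing more can be done
None
```

I tightened the retaining ring to its stop, stood the spanner back in its wooden rest, and handed the job in at about 21.5 s of the 72 s allowed. `hand_in()` gives no verdict, so these are my own checks:

- **Pins in the holes:** they went in about 4.8 mm deep with almost no contact force. The glass was not approached.
- **Ring home:** it turned at about 0.2 N m, then the torque jumped to 0.89 N m over the last 2° of turn, which I took as the hard stop. I held it there, backed the twist off to about zero, and lifted out. In the wrist pictures the hole line went from -5.4° to -45.3° in the world frame, which is 0.70 rad clockwise and within the stated range. I have no direct reading of the ring joint, so being within 0.03 rad of the stop is inferred from the torque.
- **One disagreement:** at the stop the spanner read about 6° ahead of the ring. Hole play explains about 3° of this; I put the rest down to give in the grip and arm.
- **Spanner back in the rest:** it was released at the height and position it was picked up from. The last wrist picture shows it upright and centred on the block, with the gripper open and about 15 cm clear.
- **Everything else:** in the last scene and top pictures nothing looks moved, judged by eye. The arm hid part of the top view, including one green block.

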